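# Park the loose optics on their outlined pads

### The arm

A 7-joint arm with a two-finger parallel gripper is mounted at the origin on the work surface. World frame = base frame: x ahead of the robot, y to its left, z up, the work surface at z = 0. Lengths are in m, angles in degrees, forces in N, time in s.
With the tool pointing down it reaches from about 0.425 to 0.875 m from the base axis. Payload 4.7 kg.
Tool frame: the origin (TCP) lies on the mounting face of the last link; the fingertips stand 182 mm ahead of it and the grasp point (between the pads) lies 164 mm ahead of it; z points along the fingers, y is the line along which they close (so a half turn about z gives the same grasp; the last joint's range is limited). The gripper opens to 87 mm and grips with 3 to 60 N. Pads are 19 mm wide; open, the fingers measure 117 mm over their backs; the gripper's body (75 mm by 190 mm) begins 51 mm behind the grasp point.
Start: joints at [-68.062, 18.392, -4.016, 83.108, 1.295, 78.541, -3.26], TCP at [0.234, 0.606, 0.405] pointing down, gripper open.
Joint ranges: [-163.93, 163.93], [-17.29, 119.83], [-79.2, 71.16], [3.27, 140.29], [-89.18, 269.18], [5.43, 117.66], [-154.24, 154.24]. Speed limits (degrees/s): [147.25, 147.25, 180, 180, 180, 180, 180].

### API

Orientations are given as [roll, pitch, yaw] about the fixed x, y, z axes, in that order (R = Rz(yaw) Ry(pitch) Rx(roll)).
In Python, from cell import env gives the robot as it stands.
- The arm moves only by the tool servo_tool, never from a script. Its argument "plan" is a list of rows, each an object with "xyz": the shift along the tool's x, y, z in cm, a list of three; "twist": the turn, a rotation vector about the tool's x, y, z in degrees, a list of three; "jaw": the closure, from 0 (fully open) to 1 (shut). In form: [{"xyz": [x, y, z], "twist": [wx, wy, wz], "jaw": jaw}, ...]. A call has 1 to 10 rows; each row is the pose to reach, as a shift and turn from the pose commanded when the call began, along the tool's axes at that moment; what a row does not reach only later rows make up. A row lasts 1/12 s, in which the tool goes at most 41.7 mm and 7.16 degrees, less where a joint would pass 70% of its speed; a pose out of reach is approached as far as the arm can. A call with a gripper value outside its range is refused whole. The fingers move at their own pace and stop on an object; "newtons" is the grip in N (left out, the last holds). Time passes only in rows, so rows that repeat a pose let the fingers close. It gives the time, the measured TCP pose, the force, the opening and the grip force at its end, in the units of the state.
- env.get_obs(): the state, without advancing time (a new reading comes with each control period).
- env.read_camera(name): name is "scene" or "top" or "wrist"; returns a dict with "img" (400x640x3 uint8, red, green, blue), "camera_matrix" (3x3 intrinsics, pixels), "R" (3x3) and "t" (3): a world point X has camera coordinates R X + t. Camera axes: x right, y down, z forward; pixel columns grow to the right and rows downward; lengths in m; the calibration is good to about 2 mm. A picture is of the moment at which its call begins. There is no depth.
- env.sign_off(): hands the job in; it is judged then, once.
The state is a dict: "time_s": time; "qpos": joint angles; "joint_velocities": joint speeds; "effort": joint torques, N m; "tool_pos": TCP position; "tool_rot": TCP orientation; "force": force on the tool from outside, world axes, zero at the start; "wrist_torque": the same for the moment, N m; "grip_width": finger opening in m; "grasp_force": force on a finger pad.
Only numpy, scipy, OpenCV 4.12 (cv2) and the standard library are available. Lean on these libraries where they do the work, as an engineer would, in place of code of your own. Each camera call takes 0.05 s, during which the arm holds its last target. There are 200 camera calls.

### The job

The alignment is finished: park the four loose optics (large lens tube, small lens tube, square beamsplitter block, oblong detector block) on the round black pads, each standing upright and centred on the pad whose white outline has its own shape and size, with the two blocks turned to line up with their outlines. They are delicate, so set each one down on its pad, do not drop it, and leave the mirror mount and the small ceramic dish that stand among them where they are.

Things in the scene. Friction and masses are not known exactly. Their poses are not given: they have to be found in the camera images.
- lens_large_mid (a point): Large lens tube: a loose upright dark metal cylinder, 58 mm diameter, 50 mm tall, about 0.26 kg, with two thin bright bands and a glass lens in its top face. The point is its centre, 25 mm above its underside; z is its upward axis. It stands on the table.
- lens_small_mid (a point): Small lens tube: a loose upright dark metal cylinder like the large one but slim, 34 mm diameter, 56 mm tall, about 0.11 kg. The point is its centre, 28 mm above its underside; z is its upward axis. It stands on the table.
- splitter_mid (a point): Beamsplitter block: a loose dark metal cube, 44 mm each way, about 0.2 kg, with a bright round spot on top and round windows in its four sides. The point is its centre, 22 mm above its underside; x and y are square to its sides, z up. It stands on the table.
- detector_mid (a point): Detector block: a loose dark metal oblong block, 66 mm long (its x), 34 mm wide (its y), 48 mm tall, about 0.2 kg, with a bright plate on top. The point is its centre, 24 mm above its underside; z up. It stands on the table.
- pad_large: Pad for the large lens tube: fixed round black plate, 92 mm across and 6 mm thick, with a white line circle (58 mm inside, 66 mm outside) inlaid at the centre of its top. Origin at the centre of its underside (on the table); the top lies 6 mm above it. z up; its yaw does not matter.
- pad_small: Pad for the small lens tube: fixed round black plate, 92 mm across and 6 mm thick, with a white line circle (34 mm inside, 42 mm outside) inlaid at the centre of its top. Origin at the centre of its underside (on the table); the top lies 6 mm above it. z up; its yaw does not matter.
- pad_square: Pad for the beamsplitter block: fixed round black plate, 92 mm across and 6 mm thick, with a white line square (44 mm inside, 52 mm outside) inlaid at the centre of its top. Origin at the centre of its underside (on the table); the top lies 6 mm above it. z up, x and y square to the outline's sides; any of the four quarter turns of the block will do.
- pad_oblong: Pad for the detector block: fixed round black plate, 92 mm across and 6 mm thick, with a white line rectangle (66 x 34 mm inside, 74 x 42 mm outside) inlaid at the centre of its top. Origin at the centre of its underside (on the table); the top lies 6 mm above it. z up, x along the outline's long side; the block's long side goes along it, either way round.
- mirror: Mirror mount, a loose bystander to be left alone: dark foot plate 44 mm (x) by 54 mm (y), 10 mm thick, carrying an upright dark plate with a round mirror, 62 mm tall in all, 0.45 kg. Origin at the centre of its underside.
- dish: Open round blue ceramic dish, a loose bystander to be left alone: 72 mm across the rim, 24 mm tall, 0.2 kg. Origin at the centre of its underside.
There are look-alikes about, which are no part of the job. Leave any orange look-alike of the pad_square alone.

How it is judged (in metres and radians):
At the end, for the whole second after the job is handed in: Each optic stands upright (0.1 rad) on the pad of its own outline, centred within 10 mm, resting on its top (4 mm), both blocks within 0.2 rad of their outlines, all released and at rest; mirror mount and dish within 20 mm of where they stood (horizontal distance between lens_large_mid and pad_large below 0.01 m and z of lens_large_mid in the frame of pad_large between 0.027 and 0.035 m and angle between each of lens_large_mid, lens_small_mid, splitter_mid, detector_mid's own z axis and vertical below 0.1 rad and linear speed of each of lens_large, lens_small, splitter, detector below 0.02 m/s and contact force between each of lens_large, lens_small, splitter, detector and the fingers below 0.05 N and horizontal distance between lens_small_mid and pad_small below 0.01 m and z of lens_small_mid in the frame of pad_small between 0.03 and 0.038 m and horizontal distance between splitter_mid and pad_square below 0.01 m and z of splitter_mid in the frame of pad_square between 0.024 and 0.032 m and horizontal distance between detector_mid and pad_oblong below 0.01 m and z of detector_mid in the frame of pad_oblong between 0.026 and 0.034 m and (angle between the x axis of splitter_mid and the x axis of pad_square, either way round below 0.2 rad or angle between the x axis of splitter_mid and the y axis of pad_square, either way round below 0.2 rad) and angle between the x axis of detector_mid and the x axis of pad_oblong, either way round below 0.2 rad and distance of each of mirror, dish from where it was at the start of the episode below 0.02 m); the robot touches nothing.
It fails at once if an optic is dropped (falls free faster than 0.6 m/s, about 2 cm) ((linear speed of lens_large above 0.6 m/s and contact force between lens_large and the fingers below 0.05 N) or (linear speed of lens_small above 0.6 m/s and contact force between lens_small and the fingers below 0.05 N) or (linear speed of splitter above 0.6 m/s and contact force between splitter and the fingers below 0.05 N) or (linear speed of detector above 0.6 m/s and contact force between detector and the fingers below 0.05 N)).
It fails at once if the mirror mount is moved more than 2 cm or tipped (distance of mirror from where it was at the start of the episode above 0.02 m or angle between mirror's own z axis and vertical above 0.3 rad).
It fails at once if the dish is moved more than 2 cm or tipped (distance of dish from where it was at the start of the episode above 0.02 m or angle between dish's own z axis and vertical above 0.3 rad).
It also fails if it takes over 120 s, if anything falls off the work surface, if the arm or the gripper's body presses on something with over 40 N, if the wrist force passes 120 N, or if a joint passes its speed limit or range.

## Working session

There is one attempt and no reset: what is moved stays moved. The work goes in short steps, Python scripts to look and compute and a tool call to move; the robot and the scene stay as the last step left them, time stands still between calls to the robot, and variables do not carry over. Pictures are saved under pics/ and viewed, at most 14 in all, crops included, and the job is handed in when it is done.

Besides the shell and the picture viewer there is one more tool, called after ">>>" as name(argument=value, ...), one argument or row to a line, values as JSON. servo_tool: Moves the arm, as the interface text tells. Its arguments: {"type":"object","properties":{"plan":{"type":"array","items":{"type":"object","properties":{"xyz":{"type":"array","items":{"type":"number"}},"twist":{"type":"array","items":{"type":"number"}},"jaw":{"type":"number"}}}},"newtons":{"type":"number"}},"required":["plan"]}

```bash
mkdir -p pics; ls
python3 - <<'E'
from cell import env
import cv2,numpy as np
o=env.get_obs();print(o)
for n in ["top","scene"]:
    c=env.read_camera(n);cv2.imwrite(f"pics/{n}0.png",c["img"][:,:,::-1]);np.savez(f"{n}0.npz",**c)
    print(n,c["camera_matrix"].tolist(),c["R"].round(3).tolist(),c["t"])
E
```

```text
pics
{'time_s': 0.0, 'qpos': array([-68.06189851,  18.43797608,  -4.01500383,  83.17445932,
         1.29656096,  78.5396916 ,  -3.26006952]), 'joint_velocities': array([-0.06255495, -0.08461014,  0.06827598,  0.06119416, -0.0623745 ,
        0.0159884 ,  0.00294077]), 'effort': array([ 3.02434291e-04, -4.91294003e+01, -4.03856384e-01, -3.12529135e+01,
       -6.40573818e-02,  4.35344561e-02,  1.59770711e-04]), 'tool_pos': array([0.23428452, 0.60609143, 0.40367728]), 'tool_rot': array([-1.79893199e+02,  7.38691854e-03,  1.58871386e+02]), 'force': array([0.78702098, 0.84321225, 0.07613679]), 'wrist_torque': array([0.03801061, 0.02171111, 0.01822758]), 'grasp_force': 0.0, 'grip_width': 0.0872408500482272}
top [[392.07079347363106, 0.0, 321.2043690828004], [0.0, 392.07079347363106, 204.42912408206317], [0.0, 0.0, 1.0]] [[0.025, -0.999, 0.02], [-0.981, -0.028, -0.191], [0.192, -0.015, -0.981]] [-0.0127569   0.53689828  1.16520773]
scene [[387.11268051082345, 0.0, 316.00354346967504], [0.0, 387.11268051082345, 193.6093250310175], [0.0, 0.0, 1.0]] [[-0.564, 0.826, -0.015], [0.694, 0.464, -0.551], [-0.448, -0.321, -0.834]] [ 0.30319186 -0.35536969  1.30647062]
```

View pics/top0.png

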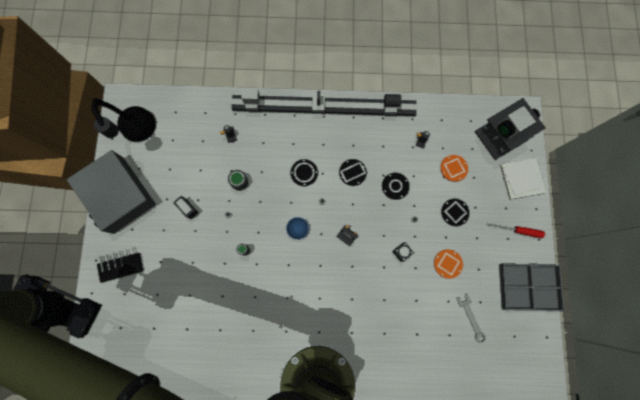

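View pics/scene0.png

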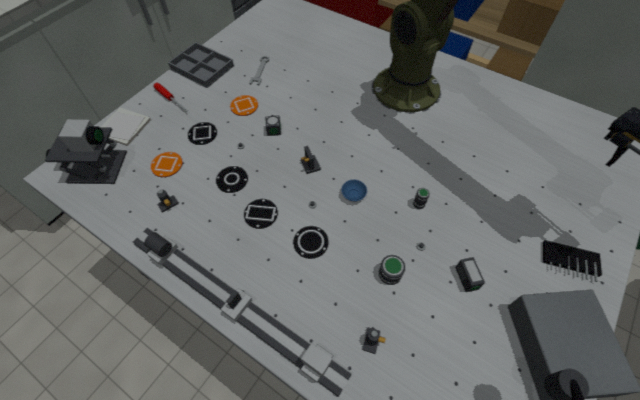

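The top view shows the following:
- **Black pads:** large (304,172), oblong (353,172), small (396,185), square (455,212).
- **Optics:** large lens (237,180), small lens (243,248), splitter (403,252), detector (186,207).
- **Bystanders:** mirror (347,235), dish (298,228).
- **Look-alikes:** the two orange pads are to be ignored.

```bash
cat > h.py <<'E'
import cv2,numpy as np
from scipy.spatial.transform import Rotation as Ro
def ray(c,uv,z):
    "pixel(s) -> world xy on plane z"
    uv=np.atleast_2d(np.asarray(uv,float));K,R,t=c["camera_matrix"],c["R"],c["t"]
    d=np.c_[uv,np.ones(len(uv))]@np.linalg.inv(K).T@R; o=-R.T@t
    return (o+d*((z-o[2])/d[:,2])[:,None])[:,:2]
def proj(c,X):
    p=c["R"]@np.asarray(X,float)+c["t"];p=c["camera_matrix"]@p;return p[:2]/p[2]
def plane(c,xy,z,half=.07,s=2000):
    "rectified view of plane z around xy: px/m s; col=+x,row=+y"
    n=int(2*half*s);g=[(0,0),(n,0),(n,n),(0,n)]
    w=[(xy[0]-half+a/s,xy[1]-half+b/s) for a,b in g]
    p=np.float32([proj(c,(*q,z)) for q in w])
    return cv2.warpPerspective(c["img"],cv2.getPerspectiveTransform(p,np.float32(g)),(n,n))
def move(o,goal_xyz,yaw):
    "tool shift cm in tool axes and twist about tool z for downwards pose with yaw"
    R=Ro.from_euler("xyz",o["tool_rot"],degrees=True)
    T=Ro.from_euler("xyz",[180,0,yaw],degrees=True)
    return (R.inv().apply(np.array(goal_xyz)-o["tool_pos"])*100).round(2),(R.inv()*T).as_rotvec(degrees=True).round(1)
E
python3 - <<'E'
from h import *
c=dict(np.load("top0.npz"));im=c["img"];g=cv2.cvtColor(im,cv2.COLOR_RGB2GRAY)
for n,uv in dict(large=(304,172),oblong=(353,172),small=(396,185),square=(455,212)).items():
    u,v=uv;m=np.zeros_like(g);s=(slice(v-20,v+21),slice(u-20,u+21));m[s]=(g[s]<80)*255
    k=max(cv2.findContours(m,0,2)[0],key=cv2.contourArea)
    P=ray(c,k[:,0],.006);e=cv2.minEnclosingCircle(P.astype(np.float32)*1000);
    r=np.zeros_like(g);q=np.zeros_like(g);cv2.drawContours(q,[cv2.convexHull(k)],-1,255,-1);q=cv2.erode(q,np.ones((3,3)));r[(q>0)&(g>110)]=255
    W=ray(c,np.argwhere(r)[:,::-1],.006);b=cv2.minAreaRect((W*1000).astype(np.float32))
    print(n,np.round(e,1) if 0 else e,b)
for n,uv,h in [("LL",(237,180),.05),("LS",(243,248),.056),("SP",(403,252),.044),("DE",(186,207),.048),("mir",(347,235),.03),("dish",(298,228),.012)]:
    print(n,ray(c,uv,h).round(3))
    if h>.04:
        cv2.imwrite(f"pics/{n}.png",0*im) if 0 else None
print([ (n,np.hypot(*ray(c,uv,0)[0]).round(3)) for n,uv in [("LL",(237,180)),("DE",(186,207)),("sq",(455,212))]])
s=np.vstack([np.hstack([cv2.resize(im[v-25:v+25,u-33:u+33],(396,300),interpolation=2) for u,v in r]) for r in [[(237,180),(243,248)],[(403,252),(186,207)]]])
cv2.imwrite("pics/crops.png",s[:,:,::-1])
E
```

```text
large ((651.9639892578125, 60.00872802734375), 45.087100982666016) ((652.6959228515625, 59.73658752441406), (61.0284538269043, 58.99891662597656), 1.760180115699768)
oblong ((659.1771240234375, -99.36631774902344), 33.62849426269531) ((0.0, 0.0), (0.0, 0.0), 0.0)
small ((615.6176147460938, -239.01231384277344), 45.39397430419922) ((615.9276733398438, -240.44725036621094), (36.11091232299805, 37.50398635864258), 89.47472381591797)
square ((533.7742919921875, -432.0306396484375), 45.45717239379883) ((535.066162109375, -432.76971435546875), (51.29033279418945, 50.39137649536133), 44.45330047607422)
LL [[0.608 0.267]]
LS [[0.396 0.234]]
SP [[ 0.397 -0.253]]
DE [[0.518 0.419]]
mir [[ 0.447 -0.082]]
dish [[0.467 0.072]]
[('LL', np.float64(0.68)), ('DE', np.float64(0.683)), ('sq', np.float64(0.689))]
```

View pics/crops.png

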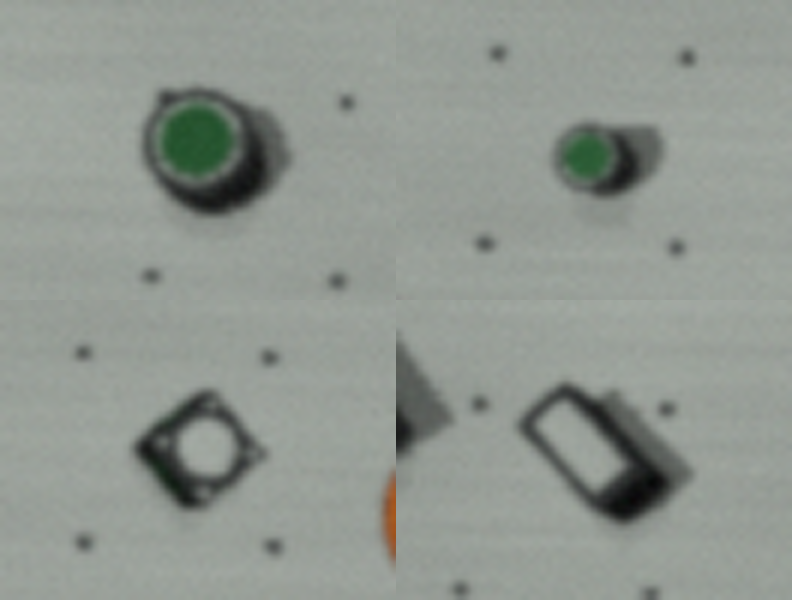

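Crop centres are LL (236.7,178.5), LS (242,249), SP spot (404.7,251.2) and detector plate (183.3,204.8), with the detector's long axis about 43° in the world.

Run:
```python
from cell import env
from h import *
c=dict(np.load("top0.npz"))
for n,uv,h in [("LL",(236.7,178.5),.05),("LS",(242,249),.056),("SP",(404.7,251.2),.044),("DE",(183.3,204.8),.048)]: print(n,ray(c,uv,h).round(3))
o=env.get_obs()
d=ray(c,(183.3,204.8),.048)[0]
print(move(o,(*d,.37),43))
w=env.read_camera("wrist")
R=Ro.from_euler("xyz",o["tool_rot"],degrees=True).as_matrix()
print("cam in tool",R.T@(-w["R"].T@w["t"]-o["tool_pos"]),(w["R"]@R).round(3),w["camera_matrix"][0,0])
```

```text
LL [[0.613 0.268]]
LS [[0.393 0.237]]
SP [[ 0.4   -0.258]]
DE [[0.525 0.428]]
(array([-33.5 ,  -6.18,   3.39]), array([-1.000e-01,  1.000e-01,  1.159e+02]))
cam in tool [ 0.07058547 -0.00042665  0.02043458] [[ 0.001  1.    -0.   ]
 [-0.966  0.001 -0.259]
 [-0.259  0.     0.966]] 299.2687473045006
```

>>> servo_tool(
  plan=[
    {"xyz": [-33.5,-6.2,3.4],"twist": [0,0,70],"jaw": 0},
    {"xyz": [-33.5,-6.2,3.4],"twist": [0,0,70],"jaw": 0},
    {"xyz": [-33.5,-6.2,3.4],"twist": [0,0,70],"jaw": 0},
    {"xyz": [-33.5,-6.2,3.4],"twist": [0,0,70],"jaw": 0},
    {"xyz": [-33.5,-6.2,3.4],"twist": [0,0,70],"jaw": 0},
    {"xyz": [-33.5,-6.2,3.4],"twist": [0,0,70],"jaw": 0},
    {"xyz": [-33.5,-6.2,3.4],"twist": [0,0,70],"jaw": 0},
    {"xyz": [-33.5,-6.2,3.4],"twist": [0,0,70],"jaw": 0},
    {"xyz": [-33.5,-6.2,3.4],"twist": [0,0,70],"jaw": 0},
    {"xyz": [-33.5,-6.2,3.4],"twist": [0,0,70],"jaw": 0},
  ],
)

```text
time_s: 0.98
tool_pos: [0.5289, 0.4228, 0.3697]
tool_rot: [179.9, 0.2, 88.0]
force: [-0.6, 0.0, -0.6]
grip_width: 0.0871
grasp_force: 0.0
```

>>> servo_tool(
  plan=[
    {"xyz": [0,0,0],"twist": [0,0,46],"jaw": 0},
    {"xyz": [0,0,0],"twist": [0,0,46],"jaw": 0},
    {"xyz": [0,0,0],"twist": [0,0,46],"jaw": 0},
    {"xyz": [0,0,0],"twist": [0,0,46],"jaw": 0},
    {"xyz": [0,0,0],"twist": [0,0,46],"jaw": 0},
    {"xyz": [0,0,0],"twist": [0,0,46],"jaw": 0},
    {"xyz": [0,0,0],"twist": [0,0,46],"jaw": 0},
    {"xyz": [0,0,0],"twist": [0,0,46],"jaw": 0},
  ],
)

```text
time_s: 1.65
tool_pos: [0.5243, 0.4278, 0.3703]
tool_rot: [180.0, 0.0, 42.8]
force: [-0.5, 0.4, -0.3]
grip_width: 0.0866
grasp_force: 0.0
```

Run:
```python
from cell import env
from h import *
w=env.read_camera("wrist");o=env.get_obs();np.savez("w1.npz",**w)
print(o["tool_pos"],o["tool_rot"],o["time_s"])
cv2.imwrite("pics/w1.png",w["img"][:,:,::-1])
```

```text
[0.52429408 0.42781259 0.37036202] [1.79992370e+02 3.81899441e-02 4.29595133e+01] 1.7
```

View pics/w1.png

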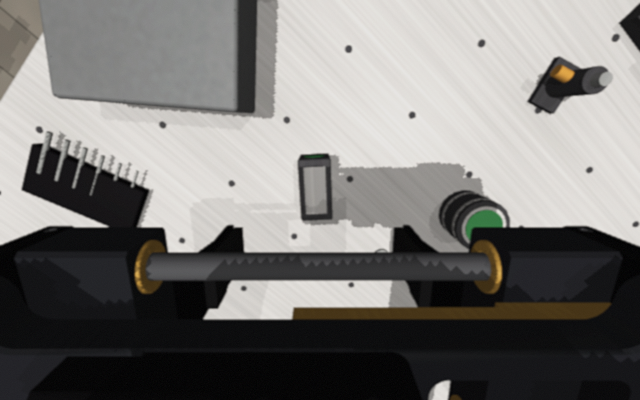

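The wrist view shows the detector plate at about (316,193), nearly aligned with the tool. The large lens is at (480,220), and the big grey box is to the upper left.

```bash
cat >> h.py <<'E'
def hole(c,uv,h,thr=90,win=45):
    "inner bright patch (dark rim around) at pixel uv -> minAreaRect on plane h, mm, + image centre"
    g=cv2.cvtColor(c["img"],cv2.COLOR_RGB2GRAY);u,v=map(int,uv);m=np.zeros_like(g)
    s=(slice(max(v-win,0),v+win),slice(max(u-win,0),u+win));m[s]=(g[s]>thr)*255
    n,l,st,ce=cv2.connectedComponentsWithStats(m,connectivity=4);i=l[v,u]
    k=cv2.findContours(np.uint8(l==i),0,1)[0][0][:,0]
    W=ray(c,k,h);return cv2.minAreaRect((W*1000).astype(np.float32)),W.mean(0),st[i]
E
python3 - <<'E'
from cell import env
from h import *
w=dict(np.load("w1.npz"));o=env.get_obs()
g=cv2.cvtColor(w["img"],cv2.COLOR_RGB2GRAY);print(g[193,295:340:2])
r=hole(w,(316,193),.048);print(r)
print("grasp pt px",proj(w,o["tool_pos"]-[0,0,.164]),"box corner",ray(w,(238,112),.1))
R=Ro.from_euler("xyz",o["tool_rot"],degrees=True)
for uv,h in [((238,112),.1),((150,180),.04)]: print(R.inv().apply(np.r_[ray(w,uv,h)[0],h]-o["tool_pos"]))
E
```

```text
[213 213 148  45  54 124 149 151 157 157 151 150 151 152 150 139  62  44
  81 143 148 144 139]
(((520.3351440429688, 427.7170104980469), (51.56890869140625, 22.943418502807617), 45.79287338256836), array([0.52077151, 0.42803863]), array([ 303,  165,   24,   50, 1056], dtype=int32))
grasp pt px [317.41546228 255.7272498 ] box corner [[0.53525017 0.52500801]]
[ 0.07443511 -0.06370067  0.27030399]
[ 0.0067313  -0.17675796  0.33033408]
```

>>> servo_tool(
  plan=[
    {"xyz": [-0.3,-0.3,4],"twist": [0,0,-2.8],"jaw": 0},
    {"xyz": [-0.3,-0.3,8],"twist": [0,0,-2.8],"jaw": 0},
    {"xyz": [-0.3,-0.3,12],"twist": [0,0,-2.8],"jaw": 0},
    {"xyz": [-0.3,-0.3,15],"twist": [0,0,-2.8],"jaw": 0},
    {"xyz": [-0.3,-0.3,17],"twist": [0,0,-2.8],"jaw": 0},
    {"xyz": [-0.3,-0.3,17.8],"twist": [0,0,-2.8],"jaw": 0},
    {"xyz": [-0.3,-0.3,17.8],"twist": [0,0,-2.8],"jaw": 0},
    {"xyz": [-0.3,-0.3,17.8],"twist": [0,0,-2.8],"jaw": 0},
  ],
)

```text
time_s: 2.37
tool_pos: [0.5206, 0.4281, 0.1935]
tool_rot: [180.0, -0.1, 45.7]
force: [0.5, 0.0, 0.1]
grip_width: 0.0868
grasp_force: 0.0
```

>>> servo_tool(
  plan=[
    {"xyz": [0,0,0],"twist": [0,0,0],"jaw": 1},
    {"xyz": [0,0,0],"twist": [0,0,0],"jaw": 1},
    {"xyz": [0,0,0],"twist": [0,0,0],"jaw": 1},
    {"xyz": [0,0,0],"twist": [0,0,0],"jaw": 1},
    {"xyz": [0,0,0],"twist": [0,0,0],"jaw": 1},
    {"xyz": [0,0,0],"twist": [0,0,0],"jaw": 1},
    {"xyz": [0,0,0],"twist": [0,0,0],"jaw": 1},
  ],
  newtons=20,
)

```text
time_s: 2.95
tool_pos: [0.5202, 0.4279, 0.1929]
tool_rot: [-180.0, -0.0, 45.7]
force: [0.7, -0.7, 0.4]
grip_width: 0.0483
grasp_force: 0.0
```

>>> servo_tool(
  plan=[
    {"xyz": [0,0,0],"jaw": 1},
    {"xyz": [0,0,0],"jaw": 1},
    {"xyz": [0,0,0],"jaw": 1},
    {"xyz": [0,0,0],"jaw": 1},
    {"xyz": [0,0,-4],"jaw": 1},
    {"xyz": [0,0,-8],"jaw": 1},
    {"xyz": [0,0,-12],"jaw": 1},
    {"xyz": [0,0,-15],"jaw": 1},
  ],
)

```text
validation failed for argument at $.pl...
```

Run:
```python
from cell import env
from h import *
c=dict(np.load("top0.npz"));g=cv2.cvtColor(c["img"],cv2.COLOR_RGB2GRAY)
print(g[172,333:375])
for thr in (90,110,130):
    m=np.zeros_like(g);m[150:195,330:376]=(g[150:195,330:376]<thr)*255
    k=np.vstack(cv2.findContours(m,0,2)[0]);P=ray(c,k[:,0],.006)*1000
    print(cv2.minEnclosingCircle(P.astype(np.float32)))
m=np.zeros_like(g);cv2.circle(m,(353,172),11,1,-1)
p=np.argwhere((m>0)&(g>100))[:,::-1];P=ray(c,p,.006)*1000;print(cv2.minAreaRect(P.astype(np.float32)),P.mean(0))
o=env.get_obs();print(o["grip_width"],o["grasp_force"],move(o,(.652,-.09,.35),75))
```

```text
[160 160 162 162 154 129  81  97 130 108  57  24  19  16  22  14  19  18
  17  13  19   8  18  21  16  18  17  23  42  70 101 128 112  82 108 146
 157 152 154 155 154 156]
((657.6700439453125, -99.36949157714844), 45.904361724853516)
((657.3847045898438, -100.06163787841797), 46.953208923339844)
((657.7144775390625, -99.24674224853516), 47.950931549072266)
((659.1456298828125, -100.19335174560547), (41.312225341796875, 71.76017761230469), 27.167573928833008) [ 659.36678047 -102.44741764]
0.048305932591601916 0.0 (array([-27.84,  45.61, -15.71]), array([  0. ,  -0. , -29.3]))
```

>>> servo_tool(
  plan=[
    {"xyz": [0,0,0],"twist": [0,0,0],"jaw": 1},
    {"xyz": [0,0,0],"twist": [0,0,0],"jaw": 1},
    {"xyz": [0,0,0],"twist": [0,0,0],"jaw": 1},
    {"xyz": [0,0,0],"twist": [0,0,0],"jaw": 1},
    {"xyz": [0,0,0],"twist": [0,0,0],"jaw": 1},
    {"xyz": [0,0,-3],"twist": [0,0,0],"jaw": 1},
    {"xyz": [0,0,-7],"twist": [0,0,0],"jaw": 1},
    {"xyz": [0,0,-11],"twist": [0,0,0],"jaw": 1},
    {"xyz": [0,0,-15],"twist": [0,0,0],"jaw": 1},
  ],
)

```text
time_s: 3.7
tool_pos: [0.5198, 0.4275, 0.3436]
tool_rot: [180.0, 0.1, 45.7]
force: [0.9, 0.2, -2.0]
grip_width: 0.0341
grasp_force: 20.0
```

Run:
```python
from cell import env
from h import *
o=env.get_obs();print(o["tool_pos"],o["grip_width"],o["grasp_force"]);print(move(o,(.6575,-.0995,.35),80), move(o,(.6575,-.0995,.35),117))
```

```text
[0.51984902 0.42751832 0.34355389] 0.034138188364039194 20.04029672127217
(array([-28.07,  46.68,  -0.59]), array([ -0. ,   0.1, -34.3])) (array([-28.07,  46.68,  -0.59]), array([ -0.1,   0.1, -71.3]))
```

>>> servo_tool(
  plan=[
    {"xyz": [-15,21,0],"twist": [0,0,-36],"jaw": 1},
    {"xyz": [-15,21,0],"twist": [0,0,-36],"jaw": 1},
    {"xyz": [-15,21,0],"twist": [0,0,-36],"jaw": 1},
    {"xyz": [-15,21,0],"twist": [0,0,-36],"jaw": 1},
    {"xyz": [-15,21,0],"twist": [0,0,-36],"jaw": 1},
    {"xyz": [-30,42,0],"twist": [0,0,-71.3],"jaw": 1},
    {"xyz": [-30,42,0],"twist": [0,0,-71.3],"jaw": 1},
    {"xyz": [-30,42,0],"twist": [0,0,-71.3],"jaw": 1},
    {"xyz": [-30,42,0],"twist": [0,0,-71.3],"jaw": 1},
    {"xyz": [-30,42,0],"twist": [0,0,-71.3],"jaw": 1},
  ],
)

```text
time_s: 4.53
tool_pos: [0.591, 0.0304, 0.3425]
tool_rot: [-180.0, -0.0, 115.0]
force: [0.8, 0.8, -2.4]
grip_width: 0.0339
grasp_force: 20.0
```

Run:
```python
from cell import env
from h import *
o=env.get_obs();print(o["tool_pos"],o["tool_rot"],o["grip_width"]);print(move(o,(.689,-.162,.345),117))
```

```text
[0.59095311 0.03036643 0.34245062] [-1.79978583e+02 -2.27848007e-02  1.15041317e+02] 0.033928683592444435
(array([-21.58,   0.74,  -0.26]), array([-0., -0., -2.]))
```

>>> servo_tool(
  plan=[
    {"xyz": [-21,1,0],"twist": [0,0,-1],"jaw": 1},
    {"xyz": [-21,1,0],"twist": [0,0,-1],"jaw": 1},
    {"xyz": [-21,1,0],"twist": [0,0,-1],"jaw": 1},
    {"xyz": [-21,1,0],"twist": [0,0,-1],"jaw": 1},
    {"xyz": [-21,1,0],"twist": [0,0,-1],"jaw": 1},
    {"xyz": [-21,1,0],"twist": [0,0,-1],"jaw": 1},
    {"xyz": [-21,1,0],"twist": [0,0,-1],"jaw": 1},
    {"xyz": [-21,1,0],"twist": [0,0,-1],"jaw": 1},
    {"xyz": [-21,1,0],"twist": [0,0,-1],"jaw": 1},
  ],
)

```text
time_s: 5.28
tool_pos: [0.6881, -0.1524, 0.3422]
tool_rot: [-180.0, -0.1, 115.8]
force: [-0.2, 0.3, -2.8]
grip_width: 0.034
grasp_force: 20.0
```

Run:
```python
from cell import env
from h import *
w=env.read_camera("wrist");o=env.get_obs();np.savez("w2.npz",**w)
print(o["tool_pos"],o["tool_rot"],o["time_s"],proj(w,(.6575,-.0995,.006)),proj(w,(.652,.06,.006)),proj(w,(.616,-.24,.006)))
cv2.imwrite("pics/w2.png",w["img"][:,:,::-1])
```

```text
[ 0.68813037 -0.15207735  0.34255209] [ 1.79979878e+02 -8.90505122e-02  1.15868499e+02] 5.3333 [313.75471401 127.49385792] [384.77977736 -38.33419684] [226.07963742 226.67590777]
```

View pics/w2.png

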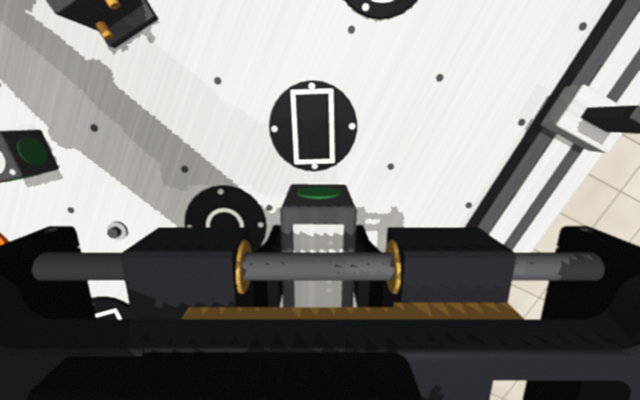

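The held detector is centred at the bottom of the view. The oblong outline is clear at about (313,126), turned slightly, with the small pad at (225,225).

```bash
cat >> h.py <<'E'
def outline(c,xy,rad=.038,thr=140):
    "white outline on black pad near world xy -> minAreaRect mm on z=.006 (+pad-disc circle), iterated"
    g=cv2.cvtColor(c["img"],cv2.COLOR_RGB2GRAY)
    u=proj(c,(*xy,.006));r=int(np.linalg.norm(proj(c,(xy[0]+rad,xy[1],.006))-u))
    m=np.zeros_like(g);cv2.circle(m,tuple(int(round(a)) for a in u),r+4,1,-1)
    n,l,st,ce=cv2.connectedComponentsWithStats(np.uint8((m>0)&(g>thr)));i=1+np.argmax(st[1:,2]*st[1:,3]*(st[1:,2]<2*r))
    W=ray(c,np.argwhere(l==i)[:,::-1],.006)*1000
    return cv2.minAreaRect(W.astype(np.float32)),W.mean(0)
E
python3 - <<'E'
from cell import env
from h import *
w=dict(np.load("w2.npz"));o=env.get_obs()
r=outline(w,(.6575,-.0995));print(r)
R=Ro.from_euler("xyz",o["tool_rot"],degrees=True)
c=np.array(r[0][0])/1000;a=r[0][2]+(90 if r[0][1][1]>r[0][1][0] else 0);print(a)
print(move(o,(*c,.30),a))
E
```

```text
(((656.93359375, -100.75940704345703), (43.733489990234375, 80.10279846191406), 27.730697631835938), array([656.83226735, -99.80661505]))
117.73069763183594
(array([ 5.97, -0.57,  4.26]), array([ 0. , -0.1, -1.9]))
```

>>> servo_tool(
  plan=[
    {"xyz": [3,-0.3,0],"twist": [0,0,-1.9],"jaw": 1},
    {"xyz": [5.9,-0.5,3],"twist": [0,0,-1.9],"jaw": 1},
    {"xyz": [5.9,-0.5,7],"twist": [0,0,-1.9],"jaw": 1},
    {"xyz": [5.9,-0.5,10],"twist": [0,0,-1.9],"jaw": 1},
    {"xyz": [5.9,-0.5,12],"twist": [0,0,-1.9],"jaw": 1},
    {"xyz": [5.9,-0.5,13],"twist": [0,0,-1.9],"jaw": 1},
    {"xyz": [5.9,-0.5,13],"twist": [0,0,-1.9],"jaw": 1},
    {"xyz": [5.9,-0.5,13],"twist": [0,0,-1.9],"jaw": 1},
  ],
)

```text
time_s: 6.0
tool_pos: [0.6584, -0.1024, 0.2136]
tool_rot: [179.9, 0.0, 117.7]
force: [0.0, -1.1, -2.3]
grip_width: 0.0334
grasp_force: 20.0
```

Run:
```python
from cell import env
from h import *
o=env.get_obs();print(o["tool_pos"],o["tool_rot"],o["force"]);print(move(o,(.6569,-.1,.1995),117.7))
```

```text
[ 0.65837326 -0.10243648  0.21358233] [1.79949481e+02 1.05563312e-02 1.17687425e+02] [ 0.01677308 -1.14183253 -2.26954493]
(array([ 0.28, -0.02,  1.41]), array([ 0.1,  0. , -0. ]))
```

>>> servo_tool(
  plan=[
    {"xyz": [0.3,0,0.5],"twist": [0,0,0],"jaw": 1},
    {"xyz": [0.3,0,0.9],"twist": [0,0,0],"jaw": 1},
    {"xyz": [0.3,0,1.2],"twist": [0,0,0],"jaw": 1},
    {"xyz": [0.3,0,1.4],"twist": [0,0,0],"jaw": 1},
    {"xyz": [0.3,0,1.4],"twist": [0,0,0],"jaw": 1},
    {"xyz": [0.3,0,1.4],"twist": [0,0,0],"jaw": 1},
    {"xyz": [0.3,0,1.4],"twist": [0,0,0],"jaw": 0.5},
    {"xyz": [0.3,0,1.4],"twist": [0,0,0],"jaw": 0.2},
    {"xyz": [0.3,0,1.4],"twist": [0,0,0],"jaw": 0},
    {"xyz": [0.3,0,1.4],"twist": [0,0,0],"jaw": 0},
  ],
)

```text
time_s: 6.83
tool_pos: [0.6568, -0.1006, 0.1991]
tool_rot: [180.0, 0.0, 117.6]
force: [-0.1, 0.7, -0.5]
grip_width: 0.0529
grasp_force: 0.0
```

>>> servo_tool(
  plan=[
    {"xyz": [0,0,0],"twist": [0,0,0],"jaw": 0},
    {"xyz": [0,0,0],"twist": [0,0,0],"jaw": 0},
    {"xyz": [0,0,0],"twist": [0,0,0],"jaw": 0},
    {"xyz": [0,0,-4],"twist": [0,0,0],"jaw": 0},
    {"xyz": [0,0,-8],"twist": [0,0,0],"jaw": 0},
    {"xyz": [0,0,-12],"twist": [0,0,0],"jaw": 0},
    {"xyz": [0,0,-15],"twist": [0,0,0],"jaw": 0},
    {"xyz": [0,0,-17],"twist": [0,0,0],"jaw": 0},
  ],
)

```text
time_s: 7.5
tool_pos: [0.6571, -0.101, 0.3734]
tool_rot: [179.7, 0.2, 117.6]
force: [0.7, -0.4, 0.5]
grip_width: 0.087
grasp_force: 0.0
```

Run:
```python
from cell import env
from h import *
w=env.read_camera("wrist");o=env.get_obs()
print(o["tool_pos"],o["tool_rot"],o["grip_width"]);u=proj(w,(.657,-.1,.054));print(u)
print(hole(w,u,.054))
# splitter: hover 7cm back along tool x
for y in (45,35): print(move(o,(.400,-.258,.36),y))
```

```text
[ 0.65786885 -0.10118188  0.37674397] [179.4775625    0.30068487 117.61696337] 0.0866860527260386
[316.91765228 186.71523746]
(((656.3213500976562, -100.74208068847656), (25.073637008666992, 51.48834991455078), 27.61536407470703), array([ 0.65636469, -0.10042072]), array([ 304,  162,   25,   50, 1221], dtype=int32))
(array([ -1.93, -30.13,   1.41]), array([ 0.6, -0.1, 72.6]))
(array([ -1.93, -30.13,   1.41]), array([ 0.6, -0.1, 82.6]))
```

>>> servo_tool(
  plan=[
    {"xyz": [-1.9,-30.1,1],"twist": [0,0,71],"jaw": 0},
    {"xyz": [-1.9,-30.1,1],"twist": [0,0,71],"jaw": 0},
    {"xyz": [-1.9,-30.1,1],"twist": [0,0,71],"jaw": 0},
    {"xyz": [-1.9,-30.1,1],"twist": [0,0,71],"jaw": 0},
    {"xyz": [-1.9,-30.1,1],"twist": [0,0,71],"jaw": 0},
    {"xyz": [-1.9,-30.1,1],"twist": [0,0,71],"jaw": 0},
    {"xyz": [-1.9,-30.1,1],"twist": [0,0,71],"jaw": 0},
    {"xyz": [-1.9,-30.1,1],"twist": [0,0,71],"jaw": 0},
    {"xyz": [-1.9,-30.1,1],"twist": [0,0,71],"jaw": 0},
    {"xyz": [-1.9,-30.1,1],"twist": [0,0,71],"jaw": 0},
  ],
)

```text
time_s: 8.38
tool_pos: [0.3974, -0.2578, 0.3588]
tool_rot: [180.0, -0.1, 46.1]
force: [1.0, 0.3, 0.8]
grip_width: 0.087
grasp_force: 0.0
```

Run:
```python
from cell import env
from h import *
w=env.read_camera("wrist");o=env.get_obs();np.savez("w3.npz",**w)
print(o["tool_pos"],o["tool_rot"],o["time_s"],proj(w,(.4,-.258,.044)),proj(w,(.535,-.4325,.006)))
cv2.imwrite("pics/w3.png",w["img"][:,:,::-1])
```

```text
[ 0.39803378 -0.25734335  0.35881213] [ 1.79985120e+02 -8.34496454e-02  4.59266855e+01] 8.4333 [319.58840203 188.31963405] [507.38228765 208.08896493]
```

View pics/w3.png

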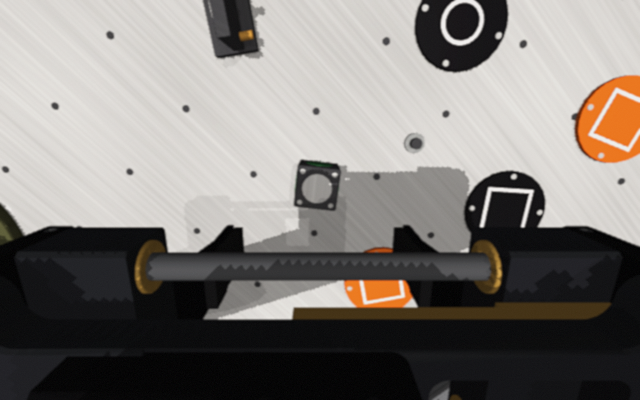

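The splitter is at (317,187), turned slightly, and the square black pad is at (507,205).

Run:
```python
from cell import env
from h import *
w=dict(np.load("w3.npz"));o=env.get_obs()
print(hole(w,(317,187),.044))
g=cv2.cvtColor(w["img"],cv2.COLOR_RGB2GRAY);m=np.zeros_like(g);m[145:220,280:360]=(g[145:220,280:360]<100)*255
k=max(cv2.findContours(m,0,1)[0],key=cv2.contourArea)[:,0]
r=cv2.minAreaRect((ray(w,k,.044)*1000).astype(np.float32));print(r)
c=hole(w,(317,187),.044)[1]
print(move(o,(*c,.190),r[2]))
```

```text
(((397.8539123535156, -255.7269744873047), (29.000314712524414, 29.379737854003906), 46.15928649902344), array([ 0.397889  , -0.25571362]), array([302, 174,  30,  29, 705], dtype=int32))
((400.2850341796875, -254.27757263183594), (49.14130401611328, 43.812232971191406), 39.5348014831543)
(array([ 0.08, -0.13, 16.88]), array([ 0. , -0.1,  6.4]))
```

>>> servo_tool(
  plan=[
    {"xyz": [0.1,-0.1,4],"twist": [0,0,6.4],"jaw": 0},
    {"xyz": [0.1,-0.1,8],"twist": [0,0,6.4],"jaw": 0},
    {"xyz": [0.1,-0.1,12],"twist": [0,0,6.4],"jaw": 0},
    {"xyz": [0.1,-0.1,15],"twist": [0,0,6.4],"jaw": 0},
    {"xyz": [0.1,-0.1,16.5],"twist": [0,0,6.4],"jaw": 0},
    {"xyz": [0.1,-0.1,16.9],"twist": [0,0,6.4],"jaw": 0},
    {"xyz": [0.1,-0.1,16.9],"twist": [0,0,6.4],"jaw": 0.3},
    {"xyz": [0.1,-0.1,16.9],"twist": [0,0,6.4],"jaw": 1},
    {"xyz": [0.1,-0.1,16.9],"twist": [0,0,6.4],"jaw": 1},
    {"xyz": [0.1,-0.1,16.9],"twist": [0,0,6.4],"jaw": 1},
  ],
)

```text
time_s: 9.27
tool_pos: [0.3996, -0.2559, 0.1912]
tool_rot: [179.9, -0.1, 40.3]
force: [-0.4, -0.0, -0.6]
grip_width: 0.0681
grasp_force: 0.0
```

>>> servo_tool(
  plan=[
    {"xyz": [0,0,0],"twist": [0,0,0],"jaw": 1},
    {"xyz": [0,0,0],"twist": [0,0,0],"jaw": 1},
    {"xyz": [0,0,0],"twist": [0,0,0],"jaw": 1},
    {"xyz": [0,0,0],"twist": [0,0,0],"jaw": 1},
    {"xyz": [0,0,0],"twist": [0,0,0],"jaw": 1},
    {"xyz": [0,0,0],"twist": [0,0,0],"jaw": 1},
  ],
)

```text
time_s: 9.77
tool_pos: [0.3989, -0.2555, 0.19]
tool_rot: [-180.0, -0.0, 40.2]
force: [-0.7, 1.4, 5.8]
grip_width: 0.0437
grasp_force: 20.0
```

Run:
```python
from cell import env
from h import *
o=env.get_obs();print(o["tool_pos"],o["tool_rot"],o["grip_width"],o["grasp_force"])
x=np.array([np.cos(np.radians(45)),np.sin(np.radians(45))]);print(move(o,(*(np.array([.535,-.4325])-.06*x),.34),45))
```

```text
[ 0.39885424 -0.25545311  0.19004927] [-1.79986805e+02 -2.41720466e-02  4.02324652e+01] 0.0437366042181918 19.9637543130666
(array([ -7.01,  22.81, -15.  ]), array([-0. , -0. , -4.8]))
```

>>> servo_tool(
  plan=[
    {"xyz": [0,0,-3],"twist": [0,0,0],"jaw": 1},
    {"xyz": [0,0,-7],"twist": [0,0,0],"jaw": 1},
    {"xyz": [0,0,-11],"twist": [0,0,0],"jaw": 1},
    {"xyz": [-1,3.5,-14],"twist": [0,0,0],"jaw": 1},
    {"xyz": [-2,7,-15],"twist": [0,0,-2],"jaw": 1},
    {"xyz": [-3,11,-15],"twist": [0,0,-4.8],"jaw": 1},
    {"xyz": [-4,15,-15],"twist": [0,0,-4.8],"jaw": 1},
    {"xyz": [-5.5,19,-15],"twist": [0,0,-4.8],"jaw": 1},
    {"xyz": [-7,22.8,-15],"twist": [0,0,-4.8],"jaw": 1},
    {"xyz": [-7,22.8,-15],"twist": [0,0,-4.8],"jaw": 1},
  ],
)

```text
time_s: 10.6
tool_pos: [0.492, -0.4814, 0.3353]
tool_rot: [-180.0, 0.6, 44.7]
force: [-2.0, 0.9, -2.9]
grip_width: 0.0436
grasp_force: 20.0
```

>>> servo_tool(
  plan=[
    {"xyz": [0,0,0],"twist": [0,0,0],"jaw": 1},
    {"xyz": [0,0,0],"twist": [0,0,0],"jaw": 1},
    {"xyz": [0,0,0],"twist": [0,0,0],"jaw": 1},
  ],
)

```text
time_s: 10.85
tool_pos: [0.4927, -0.4735, 0.3394]
tool_rot: [-179.9, -0.1, 45.1]
force: [0.2, -0.3, -2.6]
grip_width: 0.0441
grasp_force: 20.0
```

Run:
```python
from cell import env
from h import *
w=env.read_camera("wrist");o=env.get_obs();np.savez("w4.npz",**w)
print(o["tool_pos"],o["tool_rot"],o["grip_width"],proj(w,(.535,-.4325,.006)))
r=outline(w,(.535,-.4325));print(r);c=np.array(r[1])/1000
for a in (r[0][2],r[0][2]-90): print(move(o,(*c,.2),a))
cv2.imwrite("pics/w4.png",w["img"][:,:,::-1])
```

```text
[ 0.49277432 -0.47332004  0.33992806] [-1.79982429e+02 -1.02179607e-01  4.51105932e+01] 0.043868151074360484 [319.10614633 129.29109516]
(((531.9542846679688, -432.9366760253906), (53.240074157714844, 53.34990692138672), 42.53473663330078), array([ 532.45896646, -432.26675113]))
(array([ 5.68, -0.08, 14.  ]), array([-0. , -0.1,  2.6]))
(array([ 5.68, -0.08, 14.  ]), array([-0.1, -0.1, 92.6]))
```

View pics/w4.png

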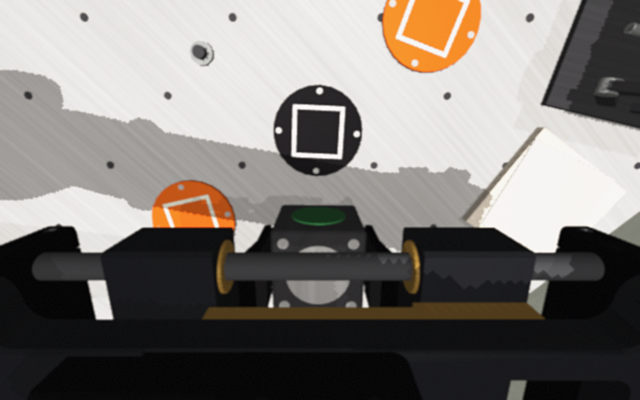

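The outline is clear at (318,131), 53 mm square and black. I'll lower onto it.

>>> servo_tool(
  plan=[
    {"xyz": [3,0,0],"twist": [0,0,2.6],"jaw": 1},
    {"xyz": [5.8,-0.1,3],"twist": [0,0,2.6],"jaw": 1},
    {"xyz": [5.8,-0.1,7],"twist": [0,0,2.6],"jaw": 1},
    {"xyz": [5.8,-0.1,10],"twist": [0,0,2.6],"jaw": 1},
    {"xyz": [5.8,-0.1,12],"twist": [0,0,2.6],"jaw": 1},
    {"xyz": [5.8,-0.1,13],"twist": [0,0,2.6],"jaw": 1},
    {"xyz": [5.8,-0.1,13],"twist": [0,0,2.6],"jaw": 1},
    {"xyz": [5.8,-0.1,13],"twist": [0,0,2.6],"jaw": 1},
  ],
)

```text
time_s: 11.57
tool_pos: [0.5332, -0.4327, 0.2111]
tool_rot: [179.9, -0.1, 42.5]
force: [0.3, -0.4, -1.3]
grip_width: 0.0436
grasp_force: 20.0
```

Run:
```python
from cell import env
from h import *
o=env.get_obs();print(o["tool_pos"],o["tool_rot"],o["force"]);print(move(o,(.5327,-.4322,.1965),42.5))
```

```text
[ 0.53321869 -0.43268191  0.21105443] [ 1.79927578e+02 -5.51800761e-02  4.24631452e+01] [ 0.28868462 -0.44259232 -1.26800612]
(array([-0.01, -0.07,  1.46]), array([ 0.1, -0.1, -0. ]))
```

>>> servo_tool(
  plan=[
    {"xyz": [0,0,0.5],"twist": [0,0,0],"jaw": 1},
    {"xyz": [0,0,0.9],"twist": [0,0,0],"jaw": 1},
    {"xyz": [0,0,1.2],"twist": [0,0,0],"jaw": 1},
    {"xyz": [0,0,1.4],"twist": [0,0,0],"jaw": 1},
    {"xyz": [0,0,1.4],"twist": [0,0,0],"jaw": 1},
    {"xyz": [0,0,1.4],"twist": [0,0,0],"jaw": 1},
    {"xyz": [0,0,1.4],"twist": [0,0,0],"jaw": 1},
    {"xyz": [0,0,1.4],"twist": [0,0,0],"jaw": 0.4},
    {"xyz": [0,0,1.4],"twist": [0,0,0],"jaw": 0},
    {"xyz": [0,0,1.4],"twist": [0,0,0],"jaw": 0},
  ],
)

```text
time_s: 12.4
tool_pos: [0.5329, -0.4332, 0.196]
tool_rot: [180.0, -0.0, 42.4]
force: [-0.4, -0.6, 0.2]
grip_width: 0.0564
grasp_force: 0.0
```

>>> servo_tool(
  plan=[
    {"xyz": [0,0,0],"twist": [0,0,0],"jaw": 0},
    {"xyz": [0,0,0],"twist": [0,0,0],"jaw": 0},
    {"xyz": [0,0,0],"twist": [0,0,0],"jaw": 0},
    {"xyz": [0,0,-4],"twist": [0,0,0],"jaw": 0},
    {"xyz": [0,0,-8],"twist": [0,0,0],"jaw": 0},
    {"xyz": [0,0,-12],"twist": [0,0,0],"jaw": 0},
    {"xyz": [0,0,-15],"twist": [0,0,0],"jaw": 0},
    {"xyz": [0,0,-17],"twist": [0,0,0],"jaw": 0},
  ],
)

```text
time_s: 13.07
tool_pos: [0.5328, -0.4338, 0.3702]
tool_rot: [179.7, -0.1, 42.4]
force: [-0.8, -0.0, 0.5]
grip_width: 0.0867
grasp_force: 0.0
```

Run:
```python
from cell import env
from h import *
w=env.read_camera("wrist");o=env.get_obs()
print(o["tool_pos"],o["tool_rot"],o["grip_width"]);u=proj(w,(.5325,-.4322,.05));print(u)
print(hole(w,u,.05))
for p,y in [((.393,.237),120),((.613,.268),115)]: print(move(o,(*p,.36),y), np.degrees(np.arctan2(p[1],p[0])))
```

```text
[ 0.53329076 -0.43443251  0.37353626] [ 1.79448982e+02 -1.30726138e-01  4.24225814e+01] 0.08697881163114664
[314.69443132 187.69925245]
(((531.9215698242188, -433.87445068359375), (29.588769912719727, 29.925806045532227), 42.3984489440918), array([ 0.53213332, -0.43387744]), array([301, 175,  30,  29, 686], dtype=int32))
(array([ 34.94, -59.04,   0.87]), array([  0.6,   0.3, -77.6])) 31.092222190145304
(array([ 53.27, -46.49,   1.03]), array([  0.6,   0.2, -72.6])) 23.614666387387224
```

>>> servo_tool(
  plan=[
    {"xyz": [27,-27,0],"twist": [0,0,-69],"jaw": 0},
    {"xyz": [27,-27,0],"twist": [0,0,-69],"jaw": 0},
    {"xyz": [27,-27,0],"twist": [0,0,-69],"jaw": 0},
    {"xyz": [27,-27,0],"twist": [0,0,-69],"jaw": 0},
    {"xyz": [27,-27,0],"twist": [0,0,-69],"jaw": 0},
    {"xyz": [27,-27,0],"twist": [0,0,-69],"jaw": 0},
    {"xyz": [27,-27,0],"twist": [0,0,-69],"jaw": 0},
    {"xyz": [27,-27,0],"twist": [0,0,-69],"jaw": 0},
    {"xyz": [27,-27,0],"twist": [0,0,-69],"jaw": 0},
    {"xyz": [27,-27,0],"twist": [0,0,-69],"jaw": 0},
  ],
)

```text
time_s: 13.95
tool_pos: [0.5502, -0.0424, 0.3654]
tool_rot: [179.9, -0.3, 112.4]
force: [-0.5, 0.9, 0.7]
grip_width: 0.0868
grasp_force: 0.0
```

>>> servo_tool(
  plan=[
    {"xyz": [32.5,-4,1],"twist": [0,0,0],"jaw": 0},
    {"xyz": [32.5,-4,1],"twist": [0,0,0],"jaw": 0},
    {"xyz": [32.5,-4,1],"twist": [0,0,0],"jaw": 0},
    {"xyz": [32.5,-4,1],"twist": [0,0,0],"jaw": 0},
    {"xyz": [32.5,-4,1],"twist": [0,0,0],"jaw": 0},
    {"xyz": [32.5,-4,1],"twist": [0,0,0],"jaw": 0},
    {"xyz": [32.5,-4,1],"twist": [0,0,0],"jaw": 0},
    {"xyz": [32.5,-4,1],"twist": [0,0,0],"jaw": 0},
    {"xyz": [32.5,-4,1],"twist": [0,0,0],"jaw": 0},
    {"xyz": [32.5,-4,1],"twist": [0,0,0],"jaw": 0},
  ],
)

```text
time_s: 14.78
tool_pos: [0.3928, 0.238, 0.3556]
tool_rot: [-180.0, 0.0, 111.7]
force: [1.0, 0.1, 0.5]
grip_width: 0.0873
grasp_force: 0.0
```

```bash
cat >> h.py <<'E'
def green(c,xy,h):
    "green lens centre near xy on plane h: (centre mm, radius mm)"
    hsv=cv2.cvtColor(c["img"],cv2.COLOR_RGB2HSV);m=cv2.inRange(hsv,(45,90,40),(90,255,255))
    u=proj(c,(*xy,h));q=np.zeros_like(m);cv2.circle(q,tuple(int(a) for a in u),45,255,-1);m&=q
    k=max(cv2.findContours(m,0,1)[0],key=cv2.contourArea)[:,0]
    return cv2.fitEllipse((ray(c,k,h)*1000).astype(np.float32)),k.mean(0)
E
python3 - <<'E'
from cell import env
from h import *
w=env.read_camera("wrist");o=env.get_obs()
print(o["tool_pos"],o["tool_rot"],o["grip_width"]);print(proj(w,(.393,.237,.056)))
cv2.imwrite("pics/w5.png",w["img"][:,:,::-1])
r=green(w,(.393,.237),.056);print(r)
print(move(o,(*np.array(r[0][0])/1000,.195),o["tool_rot"][2]))
E
```

```text
[0.39388956 0.23632117 0.35564786] [1.79997296e+02 3.77539106e-02 1.11501564e+02] 0.08687339660794503
[317.90351752 194.02406086]
(((392.0791320800781, 238.59918212890625), (20.333086013793945, 20.527530670166016), 60.93951416015625), array([317.81666667, 192.03333333]))
(array([ 0.29, -0.09, 16.06]), array([0., 0., 0.]))
```

View pics/w5.png

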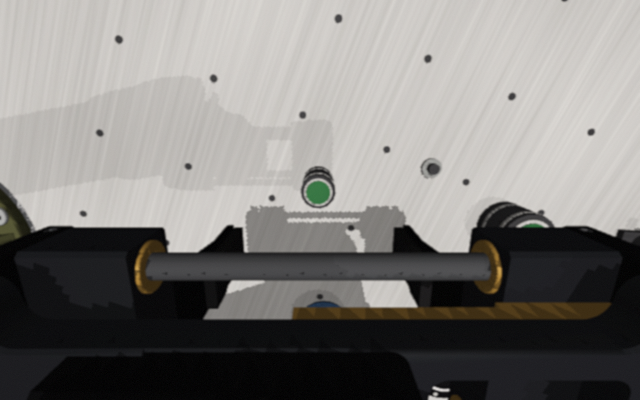

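The small lens is at (318,190), centred between the fingers and clear of everything else.

>>> servo_tool(
  plan=[
    {"xyz": [0.2,-0.1,4],"twist": [0,0,0],"jaw": 0},
    {"xyz": [0.2,-0.1,8],"twist": [0,0,0],"jaw": 0},
    {"xyz": [0.2,-0.1,11.5],"twist": [0,0,0],"jaw": 0},
    {"xyz": [0.2,-0.1,14.5],"twist": [0,0,0],"jaw": 0},
    {"xyz": [0.2,-0.1,16],"twist": [0,0,0],"jaw": 0},
    {"xyz": [0.2,-0.1,16],"twist": [0,0,0],"jaw": 0},
    {"xyz": [0.2,-0.1,16],"twist": [0,0,0],"jaw": 0},
    {"xyz": [0.2,-0.1,16],"twist": [0,0,0],"jaw": 1},
    {"xyz": [0.2,-0.1,16],"twist": [0,0,0],"jaw": 1},
    {"xyz": [0.2,-0.1,16],"twist": [0,0,0],"jaw": 1},
  ],
)

```text
time_s: 15.67
tool_pos: [0.3932, 0.238, 0.1973]
tool_rot: [179.8, -0.0, 111.4]
force: [-0.3, 0.6, 0.4]
grip_width: 0.0739
grasp_force: 0.0
```

>>> servo_tool(
  plan=[
    {"xyz": [0,0,0],"twist": [0,0,0],"jaw": 1},
    {"xyz": [0,0,0],"twist": [0,0,0],"jaw": 1},
    {"xyz": [0,0,0],"twist": [0,0,0],"jaw": 1},
    {"xyz": [0,0,0],"twist": [0,0,0],"jaw": 1},
    {"xyz": [0,0,0],"twist": [0,0,0],"jaw": 1},
    {"xyz": [0,0,0],"twist": [0,0,0],"jaw": 1},
    {"xyz": [0,0,0],"twist": [0,0,0],"jaw": 1},
    {"xyz": [0,0,0],"twist": [0,0,0],"jaw": 1},
    {"xyz": [0,0,0],"twist": [0,0,0],"jaw": 1},
    {"xyz": [0,0,0],"twist": [0,0,0],"jaw": 1},
  ],
)

```text
time_s: 16.5
tool_pos: [0.3924, 0.2379, 0.1958]
tool_rot: [180.0, -0.0, 111.4]
force: [0.3, 0.4, -0.2]
grip_width: 0.0334
grasp_force: 20.0
```

Run:
```python
from cell import env
from h import *
o=env.get_obs();print(o["tool_pos"],o["tool_rot"],o["grip_width"],o["grasp_force"])
y=75;x=np.array([np.cos(np.radians(y)),np.sin(np.radians(y))]);print(move(o,(.55,.0,.345),y),move(o,(*(np.array([.616,-.240])-.06*x),.345),y))
```

```text
[0.39237236 0.23788316 0.19575666] [ 1.79996389e+02 -2.50456568e-03  1.11429193e+02] 0.033431905068049175 19.999979271087795
(array([-27.9 ,   5.98, -14.93]), array([ 0. , -0. , 36.4])) (array([-57.48,  -0.2 , -14.93]), array([ 0. , -0. , 36.4]))
```

>>> servo_tool(
  plan=[
    {"xyz": [0,0,-4],"twist": [0,0,0],"jaw": 1},
    {"xyz": [0,0,-8],"twist": [0,0,0],"jaw": 1},
    {"xyz": [0,0,-12],"twist": [0,0,0],"jaw": 1},
    {"xyz": [-4,1,-14],"twist": [0,0,6],"jaw": 1},
    {"xyz": [-8,1.5,-15],"twist": [0,0,12],"jaw": 1},
    {"xyz": [-12,2.5,-15],"twist": [0,0,18],"jaw": 1},
    {"xyz": [-16,3.5,-15],"twist": [0,0,24],"jaw": 1},
    {"xyz": [-20,4.5,-15],"twist": [0,0,30],"jaw": 1},
    {"xyz": [-24,5.5,-15],"twist": [0,0,36],"jaw": 1},
    {"xyz": [-28,6,-15],"twist": [0,0,36],"jaw": 1},
  ],
)

```text
time_s: 17.33
tool_pos: [0.5511, -0.0016, 0.3456]
tool_rot: [180.0, -0.0, 75.2]
force: [1.6, 1.0, -1.8]
grip_width: 0.0338
grasp_force: 20.0
```

Run:
```python
from cell import env
from h import *
o=env.get_obs();print(o["tool_pos"],o["tool_rot"],o["grip_width"],o["grasp_force"])
y=75;x=np.array([np.cos(np.radians(y)),np.sin(np.radians(y))]);print(move(o,(*(np.array([.616,-.240])-.06*x),.345),y))
```

```text
[ 0.55110887 -0.00161466  0.3455543 ] [ 1.79980802e+02 -1.82582733e-02  7.52223817e+01] 0.033790023173570646 20.003736270591617
(array([-27.39,  12.33,   0.05]), array([ 0. , -0. ,  0.2]))
```

>>> servo_tool(
  plan=[
    {"xyz": [-3.6,1.6,0],"twist": [0,0,0],"jaw": 1},
    {"xyz": [-7.2,3.2,0],"twist": [0,0,0],"jaw": 1},
    {"xyz": [-11,5,0],"twist": [0,0,0],"jaw": 1},
    {"xyz": [-15,6.5,0],"twist": [0,0,0],"jaw": 1},
    {"xyz": [-18.5,8.3,0],"twist": [0,0,0],"jaw": 1},
    {"xyz": [-22,10,0],"twist": [0,0,0],"jaw": 1},
    {"xyz": [-25.5,11.5,0],"twist": [0,0,0],"jaw": 1},
    {"xyz": [-27.4,12.3,0],"twist": [0,0,0],"jaw": 1},
    {"xyz": [-27.4,12.3,0],"twist": [0,0,0],"jaw": 1},
    {"xyz": [-27.4,12.3,0],"twist": [0,0,0],"jaw": 1},
  ],
)

```text
time_s: 18.17
tool_pos: [0.5995, -0.2982, 0.3447]
tool_rot: [-179.9, 0.0, 75.2]
force: [-1.6, 1.0, -1.4]
grip_width: 0.0336
grasp_force: 20.0
```

Run:
```python
from cell import env
from h import *
w=env.read_camera("wrist");o=env.get_obs()
print(o["tool_pos"],o["tool_rot"],o["grip_width"],proj(w,(.616,-.24,.006)))
r=outline(w,(.616,-.24),.03);print(r);c=np.array(r[1])/1000
print(move(o,(*c,.2025),o["tool_rot"][2]))
cv2.imwrite("pics/w6.png",w["img"][:,:,::-1])
```

```text
[ 0.60014681 -0.29618619  0.34479013] [-1.79901973e+02 -5.35608934e-02  7.53945306e+01] 0.03386832331989981 [319.596532  127.0122502]
(((613.813720703125, -239.79946899414062), (42.36279296875, 42.58054733276367), 75.28760528564453), array([ 613.98961076, -239.21038903]))
(array([ 5.85, -0.07, 14.23]), array([-0.1, -0.1,  0. ]))
```

View pics/w6.png

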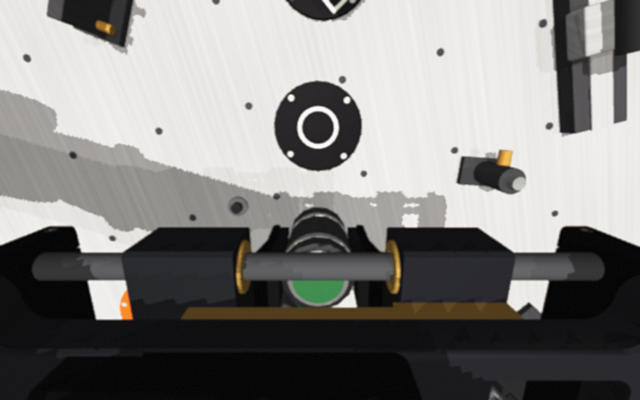

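The small ring is at (318,127), and its 42.4 mm size matches. I'll lower onto it.

>>> servo_tool(
  plan=[
    {"xyz": [3,0,0],"twist": [0,0,0],"jaw": 1},
    {"xyz": [5.7,-0.1,3],"twist": [0,0,0],"jaw": 1},
    {"xyz": [5.7,-0.1,7],"twist": [0,0,0],"jaw": 1},
    {"xyz": [5.7,-0.1,10],"twist": [0,0,0],"jaw": 1},
    {"xyz": [5.7,-0.1,12],"twist": [0,0,0],"jaw": 1},
    {"xyz": [5.7,-0.1,13],"twist": [0,0,0],"jaw": 1},
    {"xyz": [5.7,-0.1,13],"twist": [0,0,0],"jaw": 1},
    {"xyz": [5.7,-0.1,13],"twist": [0,0,0],"jaw": 1},
  ],
)

```text
time_s: 18.88
tool_pos: [0.6141, -0.24, 0.2163]
tool_rot: [180.0, -0.0, 75.5]
force: [0.2, 0.3, -0.0]
grip_width: 0.0331
grasp_force: 20.0
```

Run:
```python
from cell import env
from h import *
o=env.get_obs();print(o["tool_pos"],o["tool_rot"],o["force"]);print(move(o,(.6136,-.2400,.2025),75.3))
```

```text
[ 0.61411183 -0.24004396  0.21630324] [ 1.79980156e+02 -3.58378034e-02  7.55020194e+01] [ 0.18736912  0.26118821 -0.02118495]
(array([-0.01, -0.05,  1.38]), array([ 0. , -0. ,  0.2]))
```

>>> servo_tool(
  plan=[
    {"xyz": [0,0,0.5],"twist": [0,0,0],"jaw": 1},
    {"xyz": [0,0,0.9],"twist": [0,0,0],"jaw": 1},
    {"xyz": [0,0,1.2],"twist": [0,0,0],"jaw": 1},
    {"xyz": [0,0,1.4],"twist": [0,0,0],"jaw": 1},
    {"xyz": [0,0,1.4],"twist": [0,0,0],"jaw": 1},
    {"xyz": [0,0,1.4],"twist": [0,0,0],"jaw": 1},
    {"xyz": [0,0,1.4],"twist": [0,0,0],"jaw": 1},
    {"xyz": [0,0,1.4],"twist": [0,0,0],"jaw": 0.4},
    {"xyz": [0,0,1.4],"twist": [0,0,0],"jaw": 0},
    {"xyz": [0,0,1.4],"twist": [0,0,0],"jaw": 0},
  ],
)

```text
time_s: 19.72
tool_pos: [0.6138, -0.2411, 0.2021]
tool_rot: [180.0, -0.0, 75.4]
force: [-0.2, -0.0, 0.5]
grip_width: 0.0464
grasp_force: 0.0
```

>>> servo_tool(
  plan=[
    {"xyz": [0,0,0],"twist": [0,0,0],"jaw": 0},
    {"xyz": [0,0,0],"twist": [0,0,0],"jaw": 0},
    {"xyz": [0,0,0],"twist": [0,0,0],"jaw": 0},
    {"xyz": [0,0,0],"twist": [0,0,0],"jaw": 0},
    {"xyz": [0,0,-4],"twist": [0,0,0],"jaw": 0},
    {"xyz": [0,0,-8],"twist": [0,0,0],"jaw": 0},
    {"xyz": [0,0,-12],"twist": [0,0,0],"jaw": 0},
    {"xyz": [0,0,-15],"twist": [0,0,0],"jaw": 0},
    {"xyz": [0,0,-16],"twist": [0,0,0],"jaw": 0},
  ],
)

```text
time_s: 20.47
tool_pos: [0.6145, -0.2421, 0.3681]
tool_rot: [179.5, 0.0, 75.4]
force: [1.4, 0.4, 0.6]
grip_width: 0.0867
grasp_force: 0.0
```

Run:
```python
from cell import env
from h import *
w=env.read_camera("wrist");o=env.get_obs()
print(o["tool_pos"],o["tool_rot"],o["grip_width"]);print(green(w,(.6138,-.2398),.062))
print(move(o,(.613,.268,.365),115))
```

```text
[ 0.61456684 -0.24199214  0.36774776] [ 1.79482188e+02 -3.65261827e-03  7.54156295e+01] 0.08691897004508367
(((613.6517333984375, -240.5087432861328), (20.09968376159668, 20.940576553344727), 158.64968872070312), array([313.76271186, 189.86440678]))
(array([ 49.32, -13.  ,   0.16]), array([  0.5,   0.2, -39.6]))
```

>>> servo_tool(
  plan=[
    {"xyz": [33,-8.7,0],"twist": [0,0,-30],"jaw": 0},
    {"xyz": [33,-8.7,0],"twist": [0,0,-30],"jaw": 0},
    {"xyz": [33,-8.7,0],"twist": [0,0,-30],"jaw": 0},
    {"xyz": [33,-8.7,0],"twist": [0,0,-30],"jaw": 0},
    {"xyz": [33,-8.7,0],"twist": [0,0,-30],"jaw": 0},
    {"xyz": [33,-8.7,0],"twist": [0,0,-30],"jaw": 0},
    {"xyz": [49.3,-13,0],"twist": [0,0,-40],"jaw": 0},
    {"xyz": [49.3,-13,0],"twist": [0,0,-40],"jaw": 0},
    {"xyz": [49.3,-13,0],"twist": [0,0,-40],"jaw": 0},
    {"xyz": [49.3,-13,0],"twist": [0,0,-40],"jaw": 0},
  ],
)

```text
time_s: 21.35
tool_pos: [0.6113, 0.1776, 0.3599]
tool_rot: [-179.9, -0.0, 115.4]
force: [1.6, -0.2, -0.6]
grip_width: 0.0869
grasp_force: 0.0
```

>>> servo_tool(
  plan=[
    {"xyz": [14,-2,0],"twist": [0,0,0],"jaw": 0},
    {"xyz": [14,-2,0],"twist": [0,0,0],"jaw": 0},
    {"xyz": [14,-2,0],"twist": [0,0,0],"jaw": 0},
    {"xyz": [14,-2,0],"twist": [0,0,0],"jaw": 0},
    {"xyz": [14,-2,0],"twist": [0,0,0],"jaw": 0},
  ],
)

```text
time_s: 21.77
tool_pos: [0.5297, 0.2996, 0.3596]
tool_rot: [-179.8, -0.2, 116.0]
force: [0.6, 0.1, 0.4]
grip_width: 0.0872
grasp_force: 0.0
```

Run:
```python
from cell import env
from h import *
w=env.read_camera("wrist");o=env.get_obs()
print(o["tool_pos"],o["tool_rot"],o["grip_width"],proj(w,(.613,.268,.05)))
try:
    r=green(w,(.613,.268),.05);print(r);print(move(o,(*np.array(r[0][0])/1000,.194),115))
except Exception as e: print(e)
cv2.imwrite("pics/w7.png",w["img"][:,:,::-1])
```

```text
[0.53177201 0.29639576 0.35980069] [-1.79827491e+02 -4.21702920e-02  1.15778681e+02] 0.0868475358622944 [377.13759426 251.91438803]
(((609.118896484375, 275.7000732421875), (21.083478927612305, 35.677310943603516), 120.14887237548828), array([377.35365854, 244.84146341]))
(array([-5.24,  6.11, 16.56]), array([-0.2, -0. ,  0.8]))
```

>>> servo_tool(
  plan=[
    {"xyz": [-6.1,6.1,0],"twist": [0,0,0],"jaw": 0},
    {"xyz": [-6.1,6.1,0],"twist": [0,0,0],"jaw": 0},
    {"xyz": [-6.1,6.1,0],"twist": [0,0,0],"jaw": 0},
    {"xyz": [-6.1,6.1,0],"twist": [0,0,0],"jaw": 0},
    {"xyz": [-6.1,6.1,0],"twist": [0,0,0],"jaw": 0},
    {"xyz": [-6.1,6.1,0],"twist": [0,0,0],"jaw": 0},
  ],
)

```text
time_s: 22.32
tool_pos: [0.6148, 0.2645, 0.3611]
tool_rot: [-179.9, -0.0, 115.4]
force: [0.9, 0.7, 0.9]
grip_width: 0.0869
grasp_force: 0.0
```

Run:
```python
from cell import env
from h import *
w=env.read_camera("wrist");o=env.get_obs()
print(o["tool_pos"],o["tool_rot"],o["grip_width"],proj(w,(.613,.268,.05)))
r=green(w,(.613,.268),.05);print(r);print(move(o,(*np.array(r[0][0])/1000,.194),115))
cv2.imwrite("pics/w8.png",w["img"][:,:,::-1])
```

```text
[0.61448919 0.26499636 0.36146071] [-1.79954080e+02 -4.68495043e-02  1.15473787e+02] 0.087303665911235 [318.44843393 186.70537128]
(((612.976806640625, 269.2482604980469), (36.408592224121094, 36.816097259521484), 28.40932273864746), array([318.98076923, 185.13461538]))
(array([ 0.44,  0.06, 16.75]), array([-0. , -0. ,  0.5]))
```

View pics/w8.png

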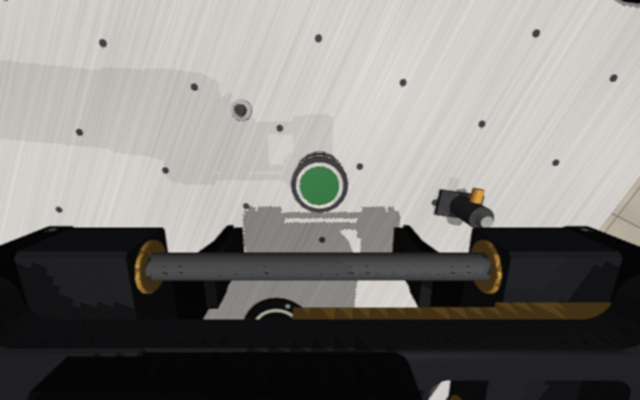

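The large lens is at (319,185), centred between the fingers with 14 mm clearance each side. The small post at (465,205) is about 14 cm off, so it is clear.

>>> servo_tool(
  plan=[
    {"xyz": [0.4,0.1,4],"twist": [0,0,0],"jaw": 0},
    {"xyz": [0.4,0.1,8],"twist": [0,0,0],"jaw": 0},
    {"xyz": [0.4,0.1,11.5],"twist": [0,0,0],"jaw": 0},
    {"xyz": [0.4,0.1,14.5],"twist": [0,0,0],"jaw": 0},
    {"xyz": [0.4,0.1,16],"twist": [0,0,0],"jaw": 0},
    {"xyz": [0.4,0.1,16.8],"twist": [0,0,0],"jaw": 0},
    {"xyz": [0.4,0.1,16.8],"twist": [0,0,0],"jaw": 0},
    {"xyz": [0.4,0.1,16.8],"twist": [0,0,0],"jaw": 1},
    {"xyz": [0.4,0.1,16.8],"twist": [0,0,0],"jaw": 1},
    {"xyz": [0.4,0.1,16.8],"twist": [0,0,0],"jaw": 1},
  ],
  newtons=30,
)

```text
time_s: 23.2
tool_pos: [0.6152, 0.2691, 0.196]
tool_rot: [179.8, -0.0, 115.4]
force: [-0.3, -0.2, -0.3]
grip_width: 0.0743
grasp_force: 0.0
```

>>> servo_tool(
  plan=[
    {"xyz": [0,0,0],"twist": [0,0,0],"jaw": 1},
    {"xyz": [0,0,0],"twist": [0,0,0],"jaw": 1},
    {"xyz": [0,0,0],"twist": [0,0,0],"jaw": 1},
    {"xyz": [0,0,0],"twist": [0,0,0],"jaw": 1},
    {"xyz": [0,0,0],"twist": [0,0,0],"jaw": 1},
    {"xyz": [0,0,0],"twist": [0,0,0],"jaw": 1},
  ],
)

```text
time_s: 23.7
tool_pos: [0.6145, 0.2686, 0.1946]
tool_rot: [180.0, -0.0, 115.4]
force: [-2.6, -0.9, 5.1]
grip_width: 0.0571
grasp_force: 30.1
```

Run:
```python
from cell import env
from h import *
o=env.get_obs();print(o["tool_pos"],o["tool_rot"],o["grip_width"],o["grasp_force"])
y=95;x=np.array([np.cos(np.radians(y)),np.sin(np.radians(y))]);print(move(o,(*(np.array([.652,.060])-.07*x),.355),y))
```

```text
[0.61454494 0.26857993 0.19461974] [ 1.79994747e+02 -1.27011575e-02  1.15422879e+02] 0.0570939107998691 30.135716157965362
(array([-27.  ,  -8.01, -16.04]), array([ 0. , -0. , 20.4]))
```

>>> servo_tool(
  plan=[
    {"xyz": [0,0,-4],"twist": [0,0,0],"jaw": 1},
    {"xyz": [0,0,-8],"twist": [0,0,0],"jaw": 1},
    {"xyz": [0,0,-12],"twist": [0,0,0],"jaw": 1},
    {"xyz": [-3.5,-1,-14],"twist": [0,0,4],"jaw": 1},
    {"xyz": [-7,-2,-16],"twist": [0,0,8],"jaw": 1},
    {"xyz": [-11,-3.3,-16],"twist": [0,0,12],"jaw": 1},
    {"xyz": [-15,-4.5,-16],"twist": [0,0,16],"jaw": 1},
    {"xyz": [-19,-5.7,-16],"twist": [0,0,20],"jaw": 1},
    {"xyz": [-23,-6.9,-16],"twist": [0,0,20],"jaw": 1},
    {"xyz": [-27,-8,-16],"twist": [0,0,20],"jaw": 1},
  ],
)

```text
time_s: 24.53
tool_pos: [0.6577, -0.011, 0.3527]
tool_rot: [-179.9, -0.0, 95.4]
force: [1.2, 0.5, -3.4]
grip_width: 0.0573
grasp_force: 30.1
```

>>> servo_tool(
  plan=[
    {"xyz": [0,0,0],"twist": [0,0,0],"jaw": 1},
    {"xyz": [0,0,0],"twist": [0,0,0],"jaw": 1},
    {"xyz": [0,0,0],"twist": [0,0,0],"jaw": 1},
  ],
)

```text
time_s: 24.78
tool_pos: [0.6579, -0.0092, 0.3526]
tool_rot: [-179.9, -0.0, 95.4]
force: [0.1, 0.8, -3.4]
grip_width: 0.0576
grasp_force: 30.1
```

Run:
```python
from cell import env
from h import *
w=env.read_camera("wrist");o=env.get_obs()
print(o["tool_pos"],o["tool_rot"],o["grip_width"],proj(w,(.652,.06,.006)))
r=outline(w,(.652,.06),.036);print(r);c=np.array(r[0][0])/1000
print(move(o,(*c,.201),o["tool_rot"][2]))
cv2.imwrite("pics/w9.png",w["img"][:,:,::-1])
```

```text
[ 0.6579235  -0.00772521  0.35272163] [-1.79924376e+02 -7.49991772e-02  9.54981721e+01] 0.057340207910727733 [319.08112964 118.54450637]
(((651.2492065429688, 60.67155456542969), (66.55797576904297, 66.80278015136719), 50.33027267456055), array([650.8462071 ,  61.37847756]))
(array([6.850e+00, 1.000e-02, 1.518e+01]), array([-0.1, -0.1,  0. ]))
```

View pics/w9.png

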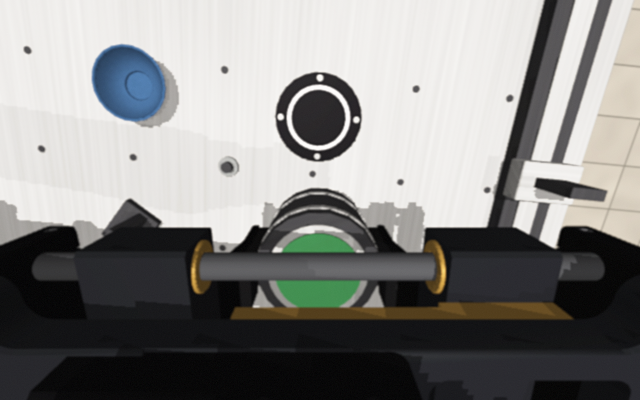

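The large ring is at (319,117), and its 66.6 mm size matches. The dish at (130,85) is well clear.

>>> servo_tool(
  plan=[
    {"xyz": [3,0,0],"twist": [0,0,0],"jaw": 1},
    {"xyz": [6.6,0,3],"twist": [0,0,0],"jaw": 1},
    {"xyz": [6.6,0,7],"twist": [0,0,0],"jaw": 1},
    {"xyz": [6.6,0,10],"twist": [0,0,0],"jaw": 1},
    {"xyz": [6.6,0,12.5],"twist": [0,0,0],"jaw": 1},
    {"xyz": [6.6,0,13.8],"twist": [0,0,0],"jaw": 1},
    {"xyz": [6.6,0,13.8],"twist": [0,0,0],"jaw": 1},
    {"xyz": [6.6,0,13.8],"twist": [0,0,0],"jaw": 1},
  ],
)

```text
time_s: 25.5
tool_pos: [0.6519, 0.0576, 0.2158]
tool_rot: [-180.0, -0.0, 95.5]
force: [0.1, 0.2, -2.4]
grip_width: 0.0573
grasp_force: 30.1
```

Run:
```python
from cell import env
from h import *
o=env.get_obs();print(o["tool_pos"],o["tool_rot"],o["force"]);print(move(o,(.651,.060,.201),95.5))
```

```text
[0.65193337 0.05764137 0.21584903] [-1.79980031e+02 -1.27732846e-02  9.55058961e+01] [ 0.06064169  0.21900604 -2.44380988]
(array([ 0.24, -0.07,  1.48]), array([-0., -0.,  0.]))
```

>>> servo_tool(
  plan=[
    {"xyz": [0.2,-0.1,0.5],"twist": [0,0,0],"jaw": 1},
    {"xyz": [0.2,-0.1,0.9],"twist": [0,0,0],"jaw": 1},
    {"xyz": [0.2,-0.1,1.2],"twist": [0,0,0],"jaw": 1},
    {"xyz": [0.2,-0.1,1.4],"twist": [0,0,0],"jaw": 1},
    {"xyz": [0.2,-0.1,1.5],"twist": [0,0,0],"jaw": 1},
    {"xyz": [0.2,-0.1,1.5],"twist": [0,0,0],"jaw": 1},
    {"xyz": [0.2,-0.1,1.5],"twist": [0,0,0],"jaw": 1},
    {"xyz": [0.2,-0.1,1.5],"twist": [0,0,0],"jaw": 0.3},
    {"xyz": [0.2,-0.1,1.5],"twist": [0,0,0],"jaw": 0},
    {"xyz": [0.2,-0.1,1.5],"twist": [0,0,0],"jaw": 0},
  ],
)

```text
time_s: 26.33
tool_pos: [0.6512, 0.0585, 0.2017]
tool_rot: [179.9, -0.0, 95.4]
force: [0.7, 0.1, -0.2]
grip_width: 0.0678
grasp_force: 0.0
```

>>> servo_tool(
  plan=[
    {"xyz": [0,0,0],"twist": [0,0,0],"jaw": 0},
    {"xyz": [0,0,0],"twist": [0,0,0],"jaw": 0},
    {"xyz": [0,0,0],"twist": [0,0,0],"jaw": 0},
    {"xyz": [0,0,0],"twist": [0,0,0],"jaw": 0},
    {"xyz": [0,0,-3],"twist": [0,0,0],"jaw": 0},
    {"xyz": [0,0,-7],"twist": [0,0,0],"jaw": 0},
    {"xyz": [0,0,-11],"twist": [0,0,0],"jaw": 0},
    {"xyz": [0,0,-15],"twist": [0,0,0],"jaw": 0},
    {"xyz": [0,0,-16],"twist": [0,0,0],"jaw": 0},
  ],
)

```text
time_s: 27.08
tool_pos: [0.6523, 0.0581, 0.3688]
tool_rot: [179.3, -0.1, 95.4]
force: [0.5, -0.1, 0.0]
grip_width: 0.087
grasp_force: 0.0
```

>>> servo_tool(
  plan=[
    {"xyz": [0,0,0],"twist": [0,0,0],"jaw": 0},
    {"xyz": [0,0,0],"twist": [0,0,0],"jaw": 0},
    {"xyz": [0,0,0],"twist": [0,0,0],"jaw": 0},
  ],
)

```text
time_s: 27.33
tool_pos: [0.6501, 0.0586, 0.359]
tool_rot: [-179.8, -0.0, 95.4]
force: [-0.2, 0.9, -0.3]
grip_width: 0.0869
grasp_force: 0.0
```

Run:
```python
from cell import env
from h import *
w=env.read_camera("wrist");o=env.get_obs()
print(o["tool_pos"],o["force"],o["grip_width"]);print(green(w,(.651,.061),.056))
s=env.read_camera("scene")["img"][:,:,::-1];cv2.imwrite("pics/end.png",s)
```

```text
[0.65003559 0.05862989 0.35844667] [-1.35350681 -0.12916541 -0.36878985] 0.08695296440180157
(((650.5095825195312, 59.50544738769531), (36.325504302978516, 37.21377182006836), 14.672127723693848), array([319.4245283 , 191.02830189]))
```

View pics/end.png

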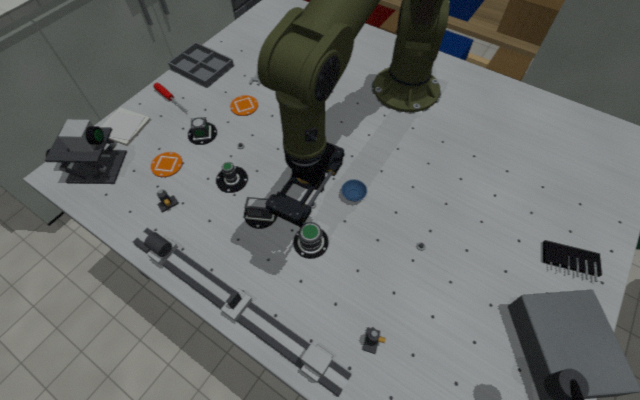

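All four optics stand upright on their own pads: large lens (310,237), small lens (229,172), splitter (201,128), detector (260,210). The dish has not moved, at (353,190). The gripper never went near the mirror mount, which the arm hides in this view. Each optic measures within about 2 mm of its outline's centre, so I'll hand in.

```bash
python3 -c "
from cell import env
print(env.sign_off())"
```

```text
the job is handed in; nothing more can be done
None
```

The job is handed in, with no verdict returned: all four optics stand on their own pads, each measured within about 2 mm of its outline's centre and both blocks within about 1° of theirs; the dish had not moved, and the mirror mount, hidden in the last picture, was never approached.

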